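# Transfer circuit modules to the test rack in reverse order

## Task

Move the four circuit modules from the wooden storage rack to the empty test rack, one per pocket, in reverse order: the one that now stands nearest the robot goes into the pocket farthest from it, the second into the third, the third into the second, and the farthest into the nearest. Keep them upright and set each one down without dropping it, so that all four stand flat on the pocket floors of the test rack, released and at rest.

Things in the scene. Friction and masses are not known exactly. Their poses are not given: they have to be found in the camera images.
- storage_rack: Wooden rack, full at the start. 265 x 70 mm, fixed, origin under its centre on the bench. Four 60 x 60 mm pockets in a row at x = -97.5, -32.5, 32.5, 97.5 mm, y = 0; +x points away from the robot within 0.35 rad. Pocket floor 4 mm, rims and dividers (5 mm wide) 10 mm above the bench. On the robot's left or right. A thin black pad in each pocket.
- test_rack: Aluminium-rimmed rack with a grey floor, small flat sockets on one rim, empty at the start. 265 x 70 mm, fixed, origin under its centre on the bench. Four 60 x 60 mm pockets in a row at x = -97.5, -32.5, 32.5, 97.5 mm, y = 0; +x points away from the robot within 0.35 rad. Pocket floor 4 mm, rims and dividers (5 mm wide) 10 mm above the bench. On the robot's left or right. 
- coil_module: Circuit module carrying a flat copper ring coil (32 mm across, 11 mm high), on top of a grey plastic case 40 x 40 mm, 46 mm high, with a green circuit board as its lid (all four cases alike); 0.11 to 0.23 kg, loose, upright in a pocket of the storage rack. Grasp the case by the two sides across the row. Origin: centre of its underside; z up; x along the rack within 0.1 rad, y across.
- coil_pad: Black pad 56 x 56 mm, 2 mm thick, fixed on the floor of the storage-rack pocket where the coil module stands at the start (top 6 mm above the bench). The four pads look alike; each stays and marks where its module came from. Origin: centre of its underside.
- capacitor_module: Circuit module carrying an upright bare aluminium can capacitor (22 mm across, 28 mm high, the tallest module), on top of a grey plastic case 40 x 40 mm, 46 mm high, with a green circuit board as its lid (all four cases alike); 0.11 to 0.23 kg, loose, upright in a pocket of the storage rack. Grasp the case by the two sides across the row. Origin: centre of its underside; z up; x along the rack within 0.1 rad, y across.
- capacitor_pad: Black pad 56 x 56 mm, 2 mm thick, fixed on the floor of the storage-rack pocket where the capacitor module stands at the start (top 6 mm above the bench). The four pads look alike; each stays and marks where its module came from. Origin: centre of its underside.
- heatsink_module: Circuit module carrying an aluminium heat sink with five upright fins (32 x 30 mm, 21 mm high), on top of a grey plastic case 40 x 40 mm, 46 mm high, with a green circuit board as its lid (all four cases alike); 0.11 to 0.23 kg, loose, upright in a pocket of the storage rack. Grasp the case by the two sides across the row. Origin: centre of its underside; z up; x along the rack within 0.1 rad, y across.
- heatsink_pad: Black pad 56 x 56 mm, 2 mm thick, fixed on the floor of the storage-rack pocket where the heatsink module stands at the start (top 6 mm above the bench). The four pads look alike; each stays and marks where its module came from. Origin: centre of its underside.
- pot_module: Circuit module carrying a round black control knob (20 mm across, 18 mm high with its steel collar), on top of a grey plastic case 40 x 40 mm, 46 mm high, with a green circuit board as its lid (all four cases alike); 0.11 to 0.23 kg, loose, upright in a pocket of the storage rack. Grasp the case by the two sides across the row. Origin: centre of its underside; z up; x along the rack within 0.1 rad, y across.
- pot_pad: Black pad 56 x 56 mm, 2 mm thick, fixed on the floor of the storage-rack pocket where the pot module stands at the start (top 6 mm above the bench). The four pads look alike; each stays and marks where its module came from. Origin: centre of its underside.

How it is judged:
By the outcome, as a careful person would: the job done as asked, in the order asked, and still so for the second after the job is handed in, with the robot touching nothing.
It also fails if it takes over 112 s, if anything falls off the work surface, if the arm or the gripper's body presses on something with over 40 N, if the wrist force passes 120 N, or if a joint passes its speed limit or range.

## Robot

A 6-joint arm with a two-finger parallel gripper is mounted at the origin on the work surface. World frame = base frame: x ahead of the robot, y to its left, z up, the work surface at z = 0. Lengths are in m, angles in rad, forces in N, time in s.
With the tool pointing down it reaches from about 0.325 to 0.85 m from the base axis. Payload 4.4 kg.
Tool frame: the origin (TCP) lies midway between the tips of the shut fingers; the grasp point (between the pads) lies env.tcp_to_grasp behind it (env.tcp_to_grasp is the distance from the TCP to the grasp point, in m); z points along the fingers, y is the line along which they close (so a half turn about z gives the same grasp; the last joint's range is limited). The gripper opens to 94 mm and grips with 3 to 60 N. Pads are 16 mm wide; open, the fingers measure 119 mm over their backs; the gripper's body (75 mm by 177 mm) begins 78 mm behind the grasp point.
Start: joints at [-1.258, 0.207, 1.542, -0, 1.393, -0.15], TCP at [0.257, -0.514, 0.205] pointing down, gripper open.
Joint ranges: [-2.73, 2.73], [-0.86, 2.22], [0.23, 2.46], [-1.11, 4.25], [0.08, 2.63], [-2.82, 2.82]. Speed limits (rad/s): [2.79, 2.79, 3.14, 3.14, 3.14, 3.14].

## Interface

Orientations are given as [roll, pitch, yaw] about the fixed x, y, z axes, in that order (R = Rz(yaw) Ry(pitch) Rx(roll)).
In Python, from rig import env, grab_frame, camera_info, boxes_of gives the robot as it stands.
- The arm moves only by the tool jog_arm, never from a script. Its argument "commands" is a list of rows, each an object with "travel": the shift along the tool's x, y, z in mm, a list of three; "turn": the turn, a rotation vector about the tool's x, y, z in units of 5 degrees (1.0 is 5 degrees), a list of three; "hand": the opening in per cent of the stroke, from 0 (shut) to 100 (fully open). A call has 1 to 12 rows; each row is the pose to reach, as a shift and turn from the pose commanded when the call began, along the tool's axes at that moment; what a row does not reach only later rows make up. A row lasts 1/12 s, in which the tool goes at most 41.7 mm and 7.16 degrees, less where a joint would pass 70% of its speed; a pose out of reach is approached as far as the arm can. A call with a gripper value outside its range is refused whole. The fingers move at their own pace and stop on an object; the grip force is fixed at half the most. Time passes only in rows, so rows that repeat a pose let the fingers close. It gives the time, the measured TCP pose, the force, the opening and the grip force at its end, in the units of the state.
- env.observe(): the state, without advancing time (a new reading comes with each control period).
- grab_frame(name): name is "scene" or "top"; returns the picture (400x640x3 uint8, blue, green, red); there is no depth.
- camera_info(name): a dict with "fov_y" (degrees; the focal length in pixels is half the picture's height over the tangent of half this angle, whatever the lens; pixels are square), "cx", "cy" (the principal point, pixels), "world_from_camera" (4x4, takes a point from camera to world coordinates). Camera axes: x right, y up, looking along -z (the intrinsics and any distortion apply to the point x, -y, -z); pixel columns grow to the right and rows downward; lengths in m; the calibration is good to about 2 mm. A picture is of the moment at which its call begins. camera_info takes no time and is no camera call.
- env.hand_in(): hands the job in; it is judged then, once.
Trained networks look in the newest picture that a camera, given by its name, has taken for a name from the list of things; names that differ only in an ending like _2 or _b are one class to them, and where a whole thing is asked for, a point or a joint stands for the part that bears it (a point fixed in the world has none). Each returns a list of dicts, best first, with "conf" (0 to 1); they miss things now and then, are a little off and sometimes report something else, mostly with a low value. They report only what shows in the picture. A call takes as long as a camera call.
- boxes_of(camera, query): "at" ([column, row] in pixels, amid what is visible of it).
The state is a dict: "time": time; "joints": joint angles; "qd": joint speeds; "joint_efforts": joint torques, N m; "ee_pos": TCP position; "tcp_rot": TCP orientation; "wrist_force": force on the tool from outside, world axes, zero at the start; "wrist_torque": the same for the moment, N m; "width": finger opening in m; "grasp_force": force on a finger pad.
Only numpy, scipy, OpenCV 4.12 (cv2) and the standard library are available. Lean on these libraries where they do the work, as an engineer would, in place of code of your own. Each camera call takes 0.05 s, during which the arm holds its last target. There are 200 camera calls.

## Working session

There is one attempt and no reset: what is moved stays moved. The work goes in short steps, Python scripts to look and compute and a tool call to move; the robot and the scene stay as the last step left them, time stands still between calls to the robot, and variables do not carry over. Pictures are saved under pics/ and viewed, at most 15 in all, crops included, and the job is handed in when it is done.

Besides the shell and the picture viewer there is one more tool, called by a JSON object that holds its "method" and its "body". jog_arm: Moves the arm, as the interface text tells. Its arguments: {"type":"object","properties":{"commands":{"type":"array"}},"required":["commands"]}

```bash
mkdir -p pics; ls; python3 - <<'E'
from rig import env, grab_frame, camera_info, boxes_of
import cv2
for n in ("top","scene"):
    cv2.imwrite(f"pics/{n}0.png",grab_frame(n)); print(n,camera_info(n))
    for q in ["storage_rack","test_rack","coil_module","capacitor_module","heatsink_module","pot_module"]:
        print(q,boxes_of(n,q)[:2])
print(env.observe(),env.tcp_to_grasp)
E
```

```text
pics
top {'fov_y': 57.58116980995644, 'cx': 313.465993447929, 'cy': 198.4624998505188, 'world_from_camera': array([[ 0.02722312,  0.9941697 , -0.10433366,  0.46820504],
       [-0.99962817,  0.02691173, -0.0043914 , -0.02189812],
       [-0.001558  ,  0.10441441,  0.99453266,  0.70786512],
       [ 0.        ,  0.        ,  0.        ,  1.        ]])}
storage_rack [{'at': [214.2, 215.8], 'conf': 0.8}]
test_rack [{'at': [389.4, 209.3], 'conf': 0.8}]
coil_module [{'at': [202.2, 198.2], 'conf': 0.81}, {'at': [209.7, 211.2], 'conf': 0.46}]
capacitor_module []
heatsink_module [{'at': [193.4, 134.1], 'conf': 0.79}, {'at': [196.5, 167.8], 'conf': 0.28}]
pot_module [{'at': [210.0, 237.4], 'conf': 0.84}]
scene {'fov_y': 51.15419200273596, 'cx': 325.26280606716847, 'cy': 197.0763439420228, 'world_from_camera': array([[-0.74490076, -0.48301462,  0.46023878,  0.86018831],
       [ 0.66704738, -0.55268894,  0.49958255,  0.33518536],
       [ 0.0130632 ,  0.67914049,  0.73389205,  0.56178266],
       [ 0.        ,  0.        ,  0.        ,  1.        ]])}
storage_rack [{'at': [414.0, 334.6], 'conf
[... 398 characters left out ...]
 'joints': array([-1.25750754e+00,  2.06533254e-01,  1.54149663e+00,  1.24359900e-05,
        1.39350664e+00, -1.50514973e-01]), 'qd': array([ 3.16264214e-05, -2.43207446e-04,  3.05918061e-04, -1.00282657e-03,
       -2.20638384e-04, -4.79543549e-04]), 'joint_efforts': array([-3.00645061e-04, -3.70759964e+01, -2.81691563e+01,  6.96823583e-02,
        2.73924822e-02, -6.18732201e-06]), 'ee_pos': array([ 0.25721628, -0.51426927,  0.20548622]), 'tcp_rot': array([ 3.14153533e+00, -3.68735252e-06,  4.63801570e-01]), 'wrist_force': array([ 0.20310169, -0.56861407,  0.11076206]), 'wrist_torque': array([-0.00272634, -0.01187258, -0.01156588]), 'grasp_force': 0.0, 'width': 0.09408761921761712} 0.0188
```

View pics/top0.png

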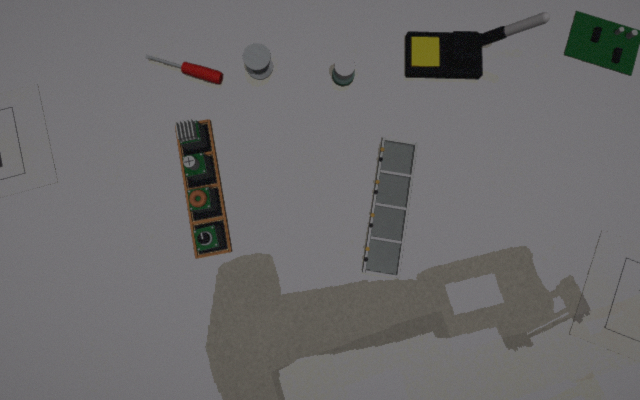

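View pics/scene0.png

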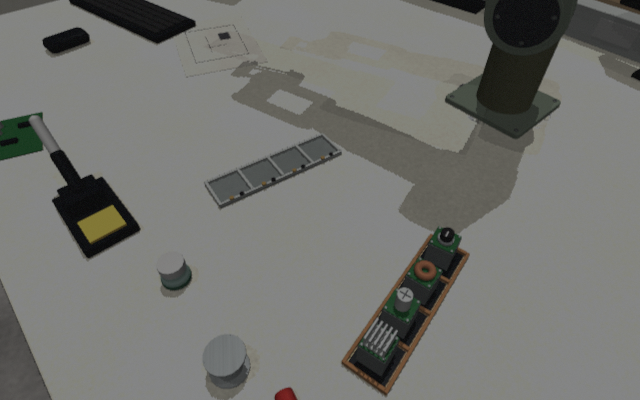

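The storage rack is on the left. From near to far it holds pot (208,238), coil (200,198), capacitor (192,162) and heatsink (187,132). The test rack's corners in the top view are near (382,138), (416,142), (399,274) and (363,271). I'll enlarge both racks to get better corners.

```bash
python3 - <<'E'
import cv2,numpy as np
im=cv2.imread("pics/top0.png")
f=lambda x0,x1:cv2.resize(im[110:285,x0:x1],None,fx=3.4,fy=3.4,interpolation=cv2.INTER_CUBIC)
o=np.hstack([f(165,240),f(350,425)]);o=cv2.convertScaleAbs(o,alpha=1.5)
print(o.shape);cv2.imwrite("pics/c0.png",o)
E
cat > h.py <<'E'
import numpy as np,cv2
from rig import camera_info
def cam(n):
    c=camera_info(n);f=200/np.tan(np.radians(c['fov_y'])/2);return c,f
def ray(n,uv,z):
    c,f=cam(n);T=c['world_from_camera']
    d=T[:3,:3]@np.array([(uv[0]-c['cx'])/f,-(uv[1]-c['cy'])/f,-1]);o=T[:3,3]
    return o+d*(z-o[2])/d[2]
def proj(n,p):
    c,f=cam(n);T=c['world_from_camera'];q=T[:3,:3].T@(np.asarray(p)-T[:3,3])
    return np.array([c['cx']+f*q[0]/-q[2],c['cy']-f*q[1]/-q[2]])
E
python3 - <<'E'
from h import *
for n,cs in {"top S":[(176,123),(211,120),(231,252),(195,257)],"top T":[(382,138),(416,142),(399,274),(363,271)],"scene S":[(344,362),(388,388),(469,254),(437,231)],"scene T":[(206,184),(221,205),(341,154),(324,136)]}.items():
    P=np.array([ray(n.split()[0],c,.01)[:2] for c in cs]);print(n,P.round(3).tolist(),[round(np.linalg.norm(P[i]-P[i-1]),3) for i in range(4)],P.mean(0).round(4))
E
```

```text
(595, 510, 3)
top S [[0.684, 0.256], [0.692, 0.188], [0.435, 0.135], [0.424, 0.203]] [np.float64(0.265), np.float64(0.069), np.float64(0.262), np.float64(0.069)] [0.5585 0.1954]
top T [[0.664, -0.15], [0.658, -0.217], [0.403, -0.184], [0.406, -0.116]] [np.float64(0.26), np.float64(0.067), np.float64(0.258), np.float64(0.068)] [ 0.5328 -0.1667]
scene S [[0.693, 0.197], [0.674, 0.257], [0.423, 0.204], [0.425, 0.141]] [np.float64(0.274), np.float64(0.064), np.float64(0.256), np.float64(0.063)] [0.5538 0.1999]
scene T [[0.658, -0.21], [0.665, -0.147], [0.413, -0.107], [0.401, -0.171]] [np.float64(0.26), np.float64(0.063), np.float64(0.256), np.float64(0.065)] [ 0.534  -0.1587]
```

View pics/c0.png

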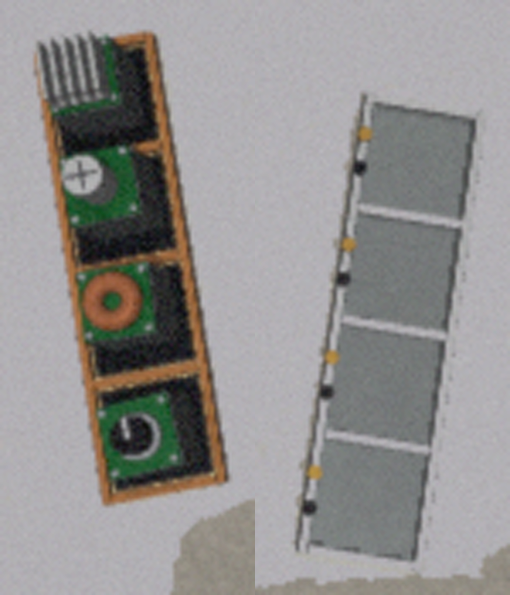

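The crop shows every module and all the corners clearly, except the storage rack's far-left one, which the heatsink hides. Next I'll fit the rack poses and the lid centres at z = 52 mm.

```bash
cat >> h.py <<'E'
from scipy.optimize import least_squares
def fit(pts,x0):
    # pts: (cam,uv,(lx,ly,lz)); pose x,y,yaw
    def r(p):
        c,s=np.cos(p[2]),np.sin(p[2])
        return np.concatenate([ray(n,uv,l[2])[:2]-(p[:2]+[c*l[0]-s*l[1],s*l[0]+c*l[1]]) for n,uv,l in pts])
    q=least_squares(r,x0);return q.x,(q.fun.reshape(-1,2)*1000).round(1)
def w(p,l):
    c,s=np.cos(p[2]),np.sin(p[2]);return np.array([p[0]+c*l[0]-s*l[1],p[1]+s*l[0]+c*l[1]])
def loc(p,xy):
    d=np.array(xy)-p[:2];c,s=np.cos(p[2]),np.sin(p[2]);return np.array([c*d[0]+s*d[1],-s*d[0]+c*d[1]])
E
python3 - <<'E'
from h import *
A,B=.1325,.035
s=lambda x,y:((x-1.2)/3.4+165,(y-1.2)/3.4+110)
t=lambda x,y:((x-1.2)/3.4+275,(y-1.2)/3.4+110)
S=[("top",s(157,33),(A,-B,.01)),("top",s(228,482),(-A,-B,.01)),("top",s(107,503),(-A,B,.01))]
T=[("top",t(364,95),(A,B,.01)),("top",t(480,113),(A,-B,.01)),("top",t(418,562),(-A,-B,.01)),("top",t(298,550),(-A,B,.01))]
S2=[("scene",c,l) for c,l in zip([(344,362),(388,388),(469,254)],[(A,-B,.01),(A,B,.01),(-A,B,.01)])]
S2=[]
Ssc=[("scene",(344,362),(A,-B,.01)),("scene",(388,388),(A,B,.01)),("scene",(469,254),(-A,B,.01))]
Tsc=[("scene",(206,184),(A,-B,.01)),("scene",(221,205),(A,B,.01)),("scene",(341,154),(-A,B,.01)),("scene",(324,136),(-A,-B,.01))]
for n,a in (("S top",S),("S scene",Ssc),("T top",T),("T scene",Tsc)):
    p,r=fit(a,[.55,0.,0]);print(n,p.round(4),r.tolist())
    if n=="S top": PS=p
    if n=="T top": PT=p
for n,c in dict(pot=(139,434),coil=(115,300),cap=(100,184),heat=(82,72)).items():
    q=ray("top",s(*c),.052)[:2];print(n,q.round(4),loc(PS,q).round(4))
for x in(-.0975,-.0325,.0325,.0975):print(w(PS,(x,0)).round(4),w(PT,(x,0)).round(4))
E
```

```text
S top [0.558  0.1947 0.2097] [[-2.0, -0.1], [0.4, 0.8], [1.6, -0.8]]
S scene [0.5564 0.1984 0.2219] [[-0.1, 3.2], [-3.8, -4.2], [3.9, 1.0]]
T top [ 0.5319 -0.1654 -0.1321] [[-2.8, -1.2], [-2.4, 1.3], [4.8, 1.3], [0.3, -1.5]]
T scene [ 0.534  -0.1587 -0.153 ] [[-1.8, 3.9], [-5.2, -2.8], [4.2, -3.0], [2.9, 1.9]]
pot [0.4618 0.1725] [-0.0987 -0.0017]
coil [0.5324 0.1895] [-0.0261  0.0002]
cap [0.595  0.2013] [ 0.0375 -0.0012]
heat [0.6565 0.2149] [ 0.1005 -0.0007]
[0.4626 0.1744] [ 0.4352 -0.1526]
[0.5262 0.1879] [ 0.4997 -0.1611]
[0.5898 0.2015] [ 0.5641 -0.1697]
[0.6534 0.215 ] [ 0.6285 -0.1783]
```

```bash
python3 - <<'E'
import h
from h import *
A,B=.1325,.035
s=lambda x,y:((x-1.2)/3.4+165,(y-1.2)/3.4+110)
t=lambda x,y:((x-1.2)/3.4+275,(y-1.2)/3.4+110)
S=[("top",s(157,33),(A,-B,.01)),("top",s(228,482),(-A,-B,.01)),("top",s(107,503),(-A,B,.01)),("scene",(344,362),(A,-B,.01)),("scene",(388,388),(A,B,.01)),("scene",(469,254),(-A,B,.01))]
T=[("top",t(364,95),(A,B,.01)),("top",t(480,113),(A,-B,.01)),("top",t(418,562),(-A,-B,.01)),("top",t(298,550),(-A,B,.01)),("scene",(206,184),(A,-B,.01)),("scene",(221,205),(A,B,.01)),("scene",(341,154),(-A,B,.01)),("scene",(324,136),(-A,-B,.01))]
def und(n,uv,k):
    c,f=cam(n);d=np.array([uv[0]-c['cx'],uv[1]-c['cy']])/f
    return d*(1+k*(d@d))*f+[c['cx'],c['cy']]
def r(p,sep=False):
    out=[]
    for q,P in((p[:3],S),(p[3:6],T)):
        for n,uv,l in P:
            k=p[6] if n=="top" else p[7]; b=p[8:10] if n=="scene" else 0
            out.append((ray(n,und(n,uv,k),l[2])[:2]+b-w(q,l))*1000)
    return np.concatenate(out+[p[8:10]*200])
q=least_squares(r,[.55,.2,.2,.53,-.16,-.1,0,0,0,0]);print(q.x.round(4));print(q.fun[:28].reshape(-1,2).round(1).tolist())
p=q.x
for n,c in dict(pot=(139,434),coil=(115,300),cap=(100,184),heat=(82,72)).items():
    x=ray("top",und("top",s(*c),p[6]),.052)[:2];print(n,x.round(4),loc(p[:3],x).round(4))
for x in(-.0975,-.0325,.0325,.0975):print(w(p[3:6],(x,0)).round(4))
E
```

```text
[ 0.5572  0.1993  0.2198  0.5322 -0.1678 -0.1455  0.1796  0.2482 -0.0025
 -0.0076]
[[2.3, -1.2], [-0.7, -0.6], [-0.3, 1.1], [1.7, 1.7], [-0.9, -0.7], [-2.1, -0.4], [-1.9, 1.4], [0.2, 1.7], [2.3, -1.0], [-2.1, -1.8], [0.0, 0.8], [-3.5, -4.0], [3.6, -0.8], [1.4, 3.6]]
pot [0.4605 0.1759] [-0.0995 -0.0017]
coil [0.5323 0.1932] [-0.0255 -0.0005]
cap [0.5962 0.206 ] [ 0.0396 -0.0019]
heat [0.6598 0.2214] [ 0.105  -0.0007]
[ 0.4357 -0.1536]
[ 0.5   -0.163]
[ 0.5644 -0.1725]
[ 0.6287 -0.1819]
```

```bash
cat > go.py <<'E'
import sys,numpy as np
from rig import env
def go(*tg):
    o=env.observe();p=o['ee_pos'];y=o['tcp_rot'][2]
    print("now",p.round(4),o['tcp_rot'].round(4),"F",o['wrist_force'].round(1),"w",round(o['width'],4),"g",round(o['grasp_force'],1),"t",o['time'])
    for x,yy,z,ps in tg:
        d=np.array([x,yy,z])-p;c,s=np.cos(y),np.sin(y)
        print("travel",(1000*np.array([c*d[0]+s*d[1],s*d[0]-c*d[1],-d[2]])).round(1),"turnz",round(-np.degrees(ps-y)/5,2))
if __name__=="__main__": go(*[tuple(map(float,a.split(','))) for a in sys.argv[1:]])
E
python3 go.py .461,.175,.19,.213 .461,.175,.024,.213
```

```text
now [ 0.2572 -0.5143  0.2055] [ 3.1415 -0.      0.4638] F [ 0.2 -0.6  0.1] w 0.0941 g 0.0 t 0.7
travel [ 490.6 -525.3   15.5] turnz 2.87
travel [ 490.6 -525.3  181.5] turnz 2.87
```

{"method": "jog_arm", "body": {"commands": [{"travel": [490,-525,0],"turn": [0,0,2.9],"hand": 100},{"travel": [490,-525,0],"turn": [0,0,2.9],"hand": 100},{"travel": [490,-525,0],"turn": [0,0,2.9],"hand": 100},{"travel": [490,-525,0],"turn": [0,0,2.9],"hand": 100},{"travel": [490,-525,0],"turn": [0,0,2.9],"hand": 100},{"travel": [490,-525,0],"turn": [0,0,2.9],"hand": 100},{"travel": [490,-525,0],"turn": [0,0,2.9],"hand": 100},{"travel": [490,-525,0],"turn": [0,0,2.9],"hand": 100},{"travel": [490,-525,0],"turn": [0,0,2.9],"hand": 100},{"travel": [490,-525,0],"turn": [0,0,2.9],"hand": 100},{"travel": [490,-525,0],"turn": [0,0,2.9],"hand": 100},{"travel": [490,-525,0],"turn": [0,0,2.9],"hand": 100}]}}

```text
time: 1.7
ee_pos: [0.3991, -0.0328, 0.206]
tcp_rot: [3.141, -0.001, 0.21]
wrist_force: [1.3, -1.3, 0.2]
width: 0.0945
grasp_force: 0.0
```

```bash
python3 go.py .461,.175,.19,.213 .461,.175,.06,.213
```

```text
now [ 0.3991 -0.0328  0.206 ] [ 3.1407e+00 -1.5000e-03  2.1030e-01] F [ 1.3 -1.3  0.2] w 0.0945 g 0.0 t 1.7
travel [ 104.  -190.3   16. ] turnz -0.03
travel [ 104.  -190.3  146. ] turnz -0.03
```

{"method": "jog_arm", "body": {"commands": [{"travel": [104,-190,10],"turn": [0,0,0],"hand": 100},{"travel": [104,-190,10],"turn": [0,0,0],"hand": 100},{"travel": [104,-190,10],"turn": [0,0,0],"hand": 100},{"travel": [104,-190,10],"turn": [0,0,0],"hand": 100},{"travel": [104,-190,10],"turn": [0,0,0],"hand": 100},{"travel": [104,-190,10],"turn": [0,0,0],"hand": 100},{"travel": [104,-190,40],"turn": [0,0,0],"hand": 100},{"travel": [104,-190,70],"turn": [0,0,0],"hand": 100},{"travel": [104,-190,86],"turn": [0,0,0],"hand": 100},{"travel": [104,-190,86],"turn": [0,0,0],"hand": 100}]}}

```text
time: 2.53
ee_pos: [0.4569, 0.1717, 0.1153]
tcp_rot: [3.141, 0.009, 0.211]
wrist_force: [-1.1, 0.2, 0.2]
width: 0.094
grasp_force: 0.0
```

```bash
python3 go.py .461,.175,.024,.213; python3 - <<'E'
from rig import grab_frame
import cv2,numpy as np
a=grab_frame("scene")[150:400,320:620];b=grab_frame("top")[90:340,120:420]
cv2.imwrite("pics/a1.png",cv2.resize(np.hstack([a,b]),None,fx=1.33,fy=1.33,interpolation=2))
E
```

```text
now [0.4569 0.1717 0.1153] [3.1415 0.0093 0.2108] F [-1.1  0.2  0.2] w 0.094 g 0.0 t 2.5333
travel [ 4.7 -2.3 91.3] turnz -0.02
```

View pics/a1.png

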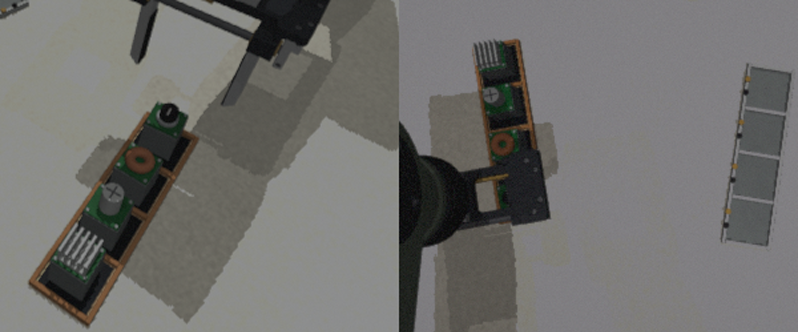

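The scene view shows the open fingers in line above the pot module (168,115), straddling the row, so I'll descend.

{"method": "jog_arm", "body": {"commands": [{"travel": [3,-1,25],"turn": [0,0,0],"hand": 100},{"travel": [3,-1,50],"turn": [0,0,0],"hand": 100},{"travel": [3,-1,70],"turn": [0,0,0],"hand": 100},{"travel": [3,-1,84],"turn": [0,0,0],"hand": 100},{"travel": [3,-1,91],"turn": [0,0,0],"hand": 100},{"travel": [3,-1,91],"turn": [0,0,0],"hand": 100},{"travel": [3,-1,91],"turn": [0,0,0],"hand": 100}]}}

```text
time: 3.22
ee_pos: [0.465, 0.1745, 0.0299]
tcp_rot: [3.142, -0.003, 0.21]
wrist_force: [-0.1, -0.6, 1.1]
width: 0.094
grasp_force: 0.0
```

```bash
python3 go.py .461,.175,.024,.213; python3 - <<'E'
from rig import grab_frame
import cv2,numpy as np
a=grab_frame("scene")[150:400,320:620]
cv2.imwrite("pics/a2.png",cv2.resize(a,None,fx=2,fy=2,interpolation=2))
E
```

```text
now [0.465  0.1745 0.0299] [ 3.1415e+00 -2.5000e-03  2.1040e-01] F [-0.1 -0.6  1.1] w 0.094 g 0.0 t 3.2167
travel [-3.8 -1.4  5.9] turnz -0.03
```

View pics/a2.png

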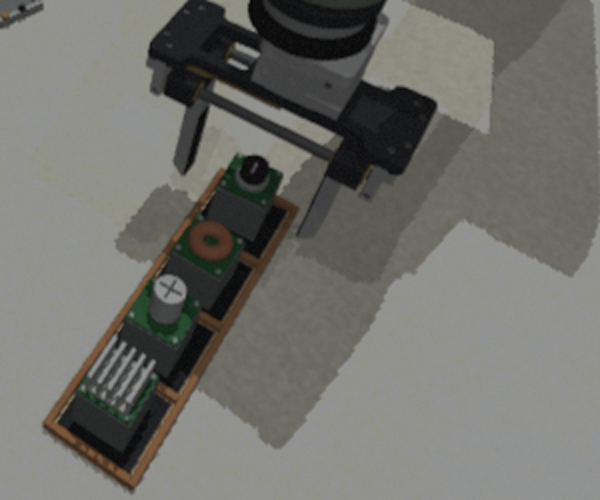

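{"method": "jog_arm", "body": {"commands": [{"travel": [-3,-1,5],"turn": [0,0,0],"hand": 100},{"travel": [-3,-1,5],"turn": [0,0,0],"hand": 60},{"travel": [-3,-1,5],"turn": [0,0,0],"hand": 10},{"travel": [-3,-1,5],"turn": [0,0,0],"hand": 10},{"travel": [-3,-1,5],"turn": [0,0,0],"hand": 10},{"travel": [-3,-1,5],"turn": [0,0,0],"hand": 10},{"travel": [-3,-1,5],"turn": [0,0,0],"hand": 10},{"travel": [-3,-1,5],"turn": [0,0,0],"hand": 10},{"travel": [-3,-1,5],"turn": [0,0,0],"hand": 10},{"travel": [-3,-1,5],"turn": [0,0,0],"hand": 10},{"travel": [-3,-1,5],"turn": [0,0,0],"hand": 10},{"travel": [-3,-1,5],"turn": [0,0,0],"hand": 10}]}}

```text
time: 4.27
ee_pos: [0.4604, 0.1747, 0.0234]
tcp_rot: [3.141, 0.0, 0.211]
wrist_force: [0.0, -0.3, -0.2]
width: 0.0402
grasp_force: 29.6
```

```bash
python3 go.py .461,.175,.14,.213 .6287,-.180,.14,-.140
```

```text
now [0.4604 0.1747 0.0234] [3.1414e+00 1.0000e-04 2.1070e-01] F [ 0.  -0.3 -0.2] w 0.0402 g 29.6 t 4.2667
travel [   0.7   -0.2 -116.6] turnz -0.03
travel [  90.4  382.  -116.6] turnz 4.02
```

{"method": "jog_arm", "body": {"commands": [{"travel": [0,0,-15],"turn": [0,0,0],"hand": 10},{"travel": [0,0,-40],"turn": [0,0,0],"hand": 10},{"travel": [0,0,-70],"turn": [0,0,0],"hand": 10},{"travel": [0,0,-100],"turn": [0,0,0],"hand": 10},{"travel": [3,15,-117],"turn": [0,0,0.2],"hand": 10},{"travel": [10,42,-117],"turn": [0,0,0.5],"hand": 10},{"travel": [18,77,-117],"turn": [0,0,0.9],"hand": 10},{"travel": [26,112,-117],"turn": [0,0,1.3],"hand": 10},{"travel": [34,147,-117],"turn": [0,0,1.7],"hand": 10},{"travel": [42,182,-117],"turn": [0,0,2.1],"hand": 10},{"travel": [50,210,-117],"turn": [0,0,2.5],"hand": 10},{"travel": [52,220,-117],"turn": [0,0,2.6],"hand": 10}]}}

```text
time: 5.27
ee_pos: [0.5588, -0.0333, 0.1402]
tcp_rot: [3.14, -0.001, -0.021]
wrist_force: [-0.2, -0.2, -0.7]
width: 0.0402
grasp_force: 29.6
```

```bash
python3 go.py .6287,-.180,.14,-.140
```

```text
now [ 0.5588 -0.0333  0.1402] [ 3.1402e+00 -1.1000e-03 -2.0800e-02] F [-0.2 -0.2 -0.7] w 0.0402 g 29.6 t 5.2667
travel [ 73.  145.2   0.2] turnz 1.37
```

{"method": "jog_arm", "body": {"commands": [{"travel": [12,24,0],"turn": [0,0,0.3],"hand": 10},{"travel": [28,55,0],"turn": [0,0,0.6],"hand": 10},{"travel": [44,87,0],"turn": [0,0,0.9],"hand": 10},{"travel": [60,119,0],"turn": [0,0,1.2],"hand": 10},{"travel": [70,140,0],"turn": [0,0,1.4],"hand": 10},{"travel": [73,145,0],"turn": [0,0,1.4],"hand": 10},{"travel": [73,145,25],"turn": [0,0,1.4],"hand": 10},{"travel": [73,145,50],"turn": [0,0,1.4],"hand": 10},{"travel": [73,145,75],"turn": [0,0,1.4],"hand": 10},{"travel": [73,145,90],"turn": [0,0,1.4],"hand": 10},{"travel": [73,145,90],"turn": [0,0,1.4],"hand": 10},{"travel": [73,145,90],"turn": [0,0,1.4],"hand": 10}]}}

```text
time: 6.27
ee_pos: [0.6264, -0.1738, 0.0489]
tcp_rot: [-3.14, 0.004, -0.137]
wrist_force: [-0.3, -0.5, -1.1]
width: 0.0404
grasp_force: 29.6
```

```bash
python3 go.py .6287,-.180,.0214,-.140; python3 - <<'E'
from rig import grab_frame
import cv2,numpy as np
a=grab_frame("scene")[90:240,160:370];b=grab_frame("top")[110:300,330:450]
cv2.imwrite("pics/a3.png",np.hstack([cv2.resize(a,(560,400),interpolation=2),cv2.resize(b,(240,400),interpolation=2)]))
E
```

```text
now [ 0.6264 -0.1738  0.0489] [-3.14    0.0039 -0.1371] F [-0.3 -0.5 -1.1] w 0.0404 g 29.6 t 6.2667
travel [ 3.2  5.8 27.5] turnz 0.03
```

View pics/a3.png

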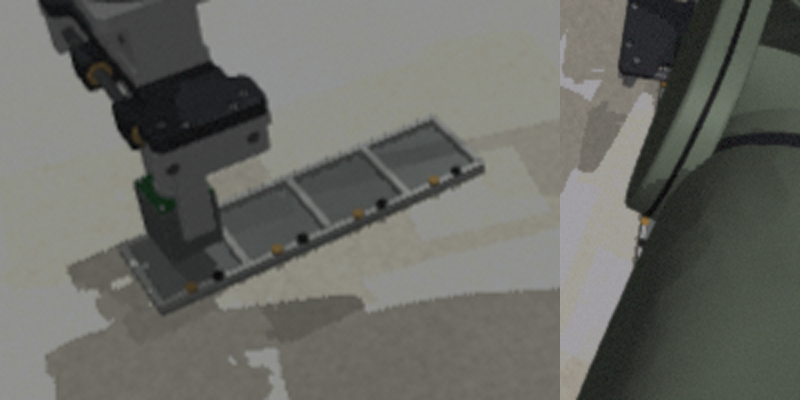

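```bash
python3 - <<'E'
from h import *
# observed bottom corners (crop -> scene px)
f=lambda x,y:(160+x*.375,90+y*.375)
p=(.6264,-.1738,-.137);z=.0489-.0174
for c,l in (((190,258),(.02,.02)),((148,240),(.02,-.02)),((220,243),(-.02,.02))):
    a=ray("scene",f(*c),z)[:2];print(a.round(4),w(p,l).round(4))
# far pocket inner corners & rack outer corners at z=.01 in scene camera
for c,l in (((163,312),(.1325,.035)),((122,250),(.1325,-.035)),((485,168),(-.1325,.035)),((435,118),(-.1325,-.035))):
    print("rack",ray("scene",f(*c),.01)[:2].round(4),w((.5322,-.1675,-.140),l).round(4))
E
```

```text
[ 0.6359 -0.1533] [ 0.6489 -0.1567]
[ 0.6477 -0.186 ] [ 0.6435 -0.1963]
[ 0.6131 -0.152 ] [ 0.6093 -0.1513]
rack [ 0.6674 -0.1429] [ 0.6683 -0.1513]
rack [ 0.6578 -0.2104] [ 0.6585 -0.2206]
rack [ 0.4092 -0.1079] [ 0.4059 -0.1144]
rack [ 0.3982 -0.1766] [ 0.3961 -0.1837]
```

{"method": "jog_arm", "body": {"commands": [{"travel": [3,4,4],"turn": [0,0,0],"hand": 10},{"travel": [3,4,10],"turn": [0,0,0],"hand": 10},{"travel": [3,4,16],"turn": [0,0,0],"hand": 10},{"travel": [3,4,21],"turn": [0,0,0],"hand": 10},{"travel": [3,4,24],"turn": [0,0,0],"hand": 10},{"travel": [3,4,25],"turn": [0,0,0],"hand": 10},{"travel": [3,4,25],"turn": [0,0,0],"hand": 10}]}}

```text
time: 6.95
ee_pos: [0.6298, -0.1798, 0.0247]
tcp_rot: [-3.141, 0.001, -0.138]
wrist_force: [-0.1, -1.3, -1.5]
width: 0.0402
grasp_force: 29.6
```

```bash
python3 go.py .6287,-.178,.0214,-.140; python3 - <<'E'
from rig import grab_frame
import cv2,numpy as np
a=grab_frame("scene")[90:240,160:370]
cv2.imwrite("pics/a4.png",cv2.resize(a,(560,400),interpolation=2))
E
```

```text
now [ 0.6298 -0.1798  0.0247] [-3.1412e+00  1.3000e-03 -1.3840e-01] F [-0.1 -1.3 -1.5] w 0.0402 g 29.6 t 6.95
travel [-1.3 -1.7  3.3] turnz 0.02
```

View pics/a4.png

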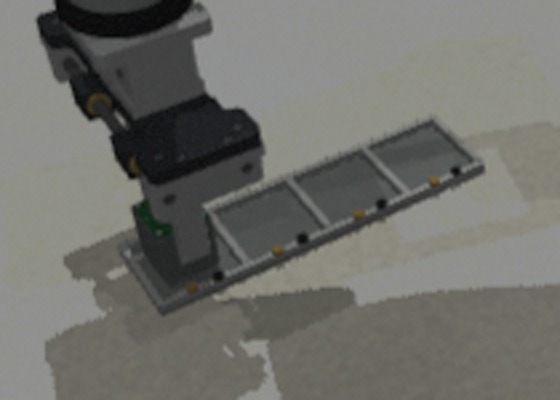

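The module sits inside the far pocket with a gap to every wall, so I'll lower the last 3 mm, release and rise.

{"method": "jog_arm", "body": {"commands": [{"travel": [0,0,1.5],"turn": [0,0,0],"hand": 10},{"travel": [0,0,3],"turn": [0,0,0],"hand": 10},{"travel": [0,0,3],"turn": [0,0,0],"hand": 10},{"travel": [0,0,3],"turn": [0,0,0],"hand": 10}]}}

```text
time: 7.33
ee_pos: [0.6303, -0.18, 0.0224]
tcp_rot: [-3.142, 0.0, -0.138]
wrist_force: [0.7, 0.8, -1.8]
width: 0.0403
grasp_force: 29.6
```

{"method": "jog_arm", "body": {"commands": [{"travel": [0,0,0.6],"turn": [0,0,0],"hand": 10},{"travel": [0,0,1.2],"turn": [0,0,0],"hand": 10},{"travel": [0,0,1.2],"turn": [0,0,0],"hand": 10},{"travel": [0,0,1.2],"turn": [0,0,0],"hand": 10}]}}

```text
time: 7.67
ee_pos: [0.6305, -0.1801, 0.0215]
tcp_rot: [3.141, -0.0, -0.138]
wrist_force: [0.5, 0.0, -0.5]
width: 0.04
grasp_force: 29.6
```

{"method": "jog_arm", "body": {"commands": [{"travel": [0,0,0],"turn": [0,0,0],"hand": 55},{"travel": [0,0,0],"turn": [0,0,0],"hand": 75},{"travel": [0,0,0],"turn": [0,0,0],"hand": 100},{"travel": [0,0,0],"turn": [0,0,0],"hand": 100},{"travel": [0,0,0],"turn": [0,0,0],"hand": 100},{"travel": [0,0,-20],"turn": [0,0,0],"hand": 100},{"travel": [0,0,-50],"turn": [0,0,0],"hand": 100},{"travel": [0,0,-90],"turn": [0,0,0],"hand": 100},{"travel": [0,0,-120],"turn": [0,0,0],"hand": 100},{"travel": [0,0,-130],"turn": [0,0,0],"hand": 100},{"travel": [0,0,-130],"turn": [0,0,0],"hand": 100}]}}

```text
time: 8.58
ee_pos: [0.633, -0.1812, 0.1559]
tcp_rot: [3.139, -0.008, -0.138]
wrist_force: [0.9, -0.2, -0.2]
width: 0.0938
grasp_force: 0.0
```

```bash
python3 go.py .532,.192,.15,.213; python3 - <<'E'
from rig import grab_frame
import cv2,numpy as np
a=grab_frame("scene")[90:240,160:370];b=grab_frame("scene")[210:400,320:500]
cv2.imwrite("pics/a5.png",np.hstack([cv2.resize(a,(420,300),interpolation=2),cv2.resize(b,(284,300),interpolation=2)]))
E
```

```text
now [ 0.633  -0.1812  0.1559] [ 3.1393 -0.0083 -0.1383] F [ 0.9 -0.2 -0.2] w 0.0938 g 0.0 t 8.5833
travel [-151.5 -355.7    5.9] turnz -4.03
```

View pics/a5.png

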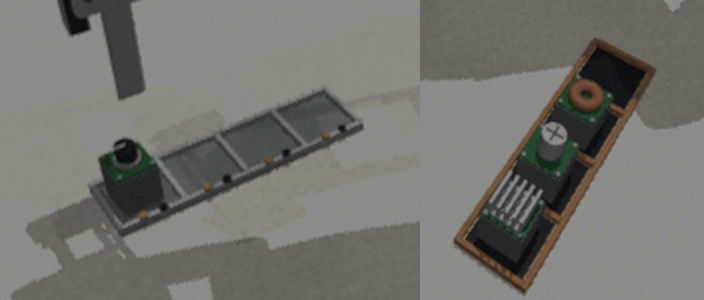

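The pot module stands upright in the far pocket, at (125,180) in the left crop. Next is the coil.

{"method": "jog_arm", "body": {"commands": [{"travel": [-8,-20,0],"turn": [0,0,-0.4],"hand": 100},{"travel": [-23,-55,0],"turn": [0,0,-0.8],"hand": 100},{"travel": [-38,-91,0],"turn": [0,0,-1.2],"hand": 100},{"travel": [-54,-128,0],"turn": [0,0,-1.6],"hand": 100},{"travel": [-70,-165,0],"turn": [0,0,-2.0],"hand": 100},{"travel": [-86,-202,0],"turn": [0,0,-2.4],"hand": 100},{"travel": [-102,-239,0],"turn": [0,0,-2.8],"hand": 100},{"travel": [-118,-276,0],"turn": [0,0,-3.2],"hand": 100},{"travel": [-134,-313,0],"turn": [0,0,-3.6],"hand": 100},{"travel": [-146,-342,0],"turn": [0,0,-4],"hand": 100},{"travel": [-152,-356,0],"turn": [0,0,-4.05],"hand": 100},{"travel": [-152,-356,0],"turn": [0,0,-4.05],"hand": 100}]}}

```text
time: 9.68
ee_pos: [0.5251, 0.1963, 0.1477]
tcp_rot: [-3.14, 0.007, 0.22]
wrist_force: [-0.2, -0.2, -1.0]
width: 0.0944
grasp_force: 0.0
```

```bash
python3 go.py .532,.192,.03,.213
```

```text
now [0.5251 0.1963 0.1477] [-3.1404  0.0067  0.2199] F [-0.2 -0.2 -1. ] w 0.0944 g 0.0 t 9.6833
travel [  5.8   5.7 117.7] turnz 0.08
```

{"method": "jog_arm", "body": {"commands": [{"travel": [3,1,15],"turn": [0,0,0],"hand": 100},{"travel": [3,1,40],"turn": [0,0,0],"hand": 100},{"travel": [3,1,70],"turn": [0,0,0],"hand": 100},{"travel": [3,1,95],"turn": [0,0,0],"hand": 100},{"travel": [3,1,114],"turn": [0,0,0],"hand": 100},{"travel": [3,1,124],"turn": [0,0,0],"hand": 100},{"travel": [3,1,127],"turn": [0,0,0],"hand": 100},{"travel": [3,1,127],"turn": [0,0,0],"hand": 100},{"travel": [3,1,127],"turn": [0,0,0],"hand": 100}]}}

```text
time: 10.43
ee_pos: [0.5327, 0.1929, 0.0247]
tcp_rot: [3.141, -0.001, 0.215]
wrist_force: [0.9, 0.1, -0.1]
width: 0.0939
grasp_force: 0.0
```

```bash
python3 go.py .532,.192,.0235,.213; python3 - <<'E'
from rig import grab_frame
import cv2,numpy as np
b=grab_frame("scene")[180:400,320:540]
cv2.imwrite("pics/a6.png",cv2.resize(b,(440,440),interpolation=2))
E
```

```text
now [0.5327 0.1929 0.0247] [ 3.1414e+00 -9.0000e-04  2.1450e-01] F [ 0.9  0.1 -0.1] w 0.0939 g 0.0 t 10.4333
travel [-0.9  0.7  1.2] turnz 0.02
```

View pics/a6.png

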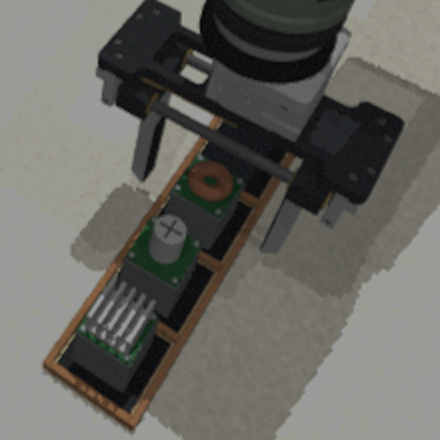

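The fingers straddle the coil module evenly, with the tips at (138,178) and (270,248). Closing.

{"method": "jog_arm", "body": {"commands": [{"travel": [-1,0,1],"turn": [0,0,0],"hand": 60},{"travel": [-1,0,1],"turn": [0,0,0],"hand": 10},{"travel": [-1,0,1],"turn": [0,0,0],"hand": 10},{"travel": [-1,0,1],"turn": [0,0,0],"hand": 10},{"travel": [-1,0,1],"turn": [0,0,0],"hand": 10},{"travel": [-1,0,1],"turn": [0,0,0],"hand": 10},{"travel": [-1,0,1],"turn": [0,0,0],"hand": 10},{"travel": [-1,0,1],"turn": [0,0,0],"hand": 10},{"travel": [-1,0,1],"turn": [0,0,0],"hand": 10},{"travel": [-1,0,1],"turn": [0,0,0],"hand": 10}]}}

```text
time: 11.32
ee_pos: [0.5311, 0.1928, 0.0233]
tcp_rot: [3.141, -0.0, 0.215]
wrist_force: [1.3, -0.6, 0.3]
width: 0.0396
grasp_force: 29.9
```

```bash
python3 go.py .5645,-.1705,.14,-.140
```

```text
now [0.5311 0.1928 0.0233] [ 3.1412e+00 -1.0000e-04  2.1520e-01] F [ 1.3 -0.6  0.3] w 0.0396 g 29.9 t 11.3167
travel [ -45.   362.  -116.7] turnz 4.07
```

{"method": "jog_arm", "body": {"commands": [{"travel": [0,0,-15],"turn": [0,0,0],"hand": 10},{"travel": [0,0,-40],"turn": [0,0,0],"hand": 10},{"travel": [0,0,-70],"turn": [0,0,0],"hand": 10},{"travel": [0,0,-100],"turn": [0,0,0],"hand": 10},{"travel": [-2,15,-117],"turn": [0,0,0.2],"hand": 10},{"travel": [-5,42,-117],"turn": [0,0,0.5],"hand": 10},{"travel": [-9,77,-117],"turn": [0,0,0.9],"hand": 10},{"travel": [-14,112,-117],"turn": [0,0,1.3],"hand": 10},{"travel": [-18,147,-117],"turn": [0,0,1.7],"hand": 10},{"travel": [-22,182,-117],"turn": [0,0,2.1],"hand": 10},{"travel": [-26,210,-117],"turn": [0,0,2.5],"hand": 10},{"travel": [-27,220,-117],"turn": [0,0,2.6],"hand": 10}]}}

```text
time: 12.32
ee_pos: [0.5512, -0.0314, 0.1396]
tcp_rot: [3.14, 0.001, -0.017]
wrist_force: [0.7, -0.1, -1.5]
width: 0.0403
grasp_force: 29.9
```

```bash
python3 go.py .5645,-.1705,.14,-.140
```

```text
now [ 0.5512 -0.0314  0.1396] [ 3.1404e+00  1.0000e-03 -1.6600e-02] F [ 0.7 -0.1 -1.5] w 0.0403 g 29.9 t 12.3167
travel [ 15.6 138.9  -0.4] turnz 1.41
```

{"method": "jog_arm", "body": {"commands": [{"travel": [2,20,0],"turn": [0,0,0.3],"hand": 10},{"travel": [6,50,0],"turn": [0,0,0.6],"hand": 10},{"travel": [9,83,0],"turn": [0,0,0.9],"hand": 10},{"travel": [12,115,0],"turn": [0,0,1.2],"hand": 10},{"travel": [15,135,0],"turn": [0,0,1.4],"hand": 10},{"travel": [15,142,0],"turn": [0,0,1.4],"hand": 10},{"travel": [15,142,20],"turn": [0,0,1.4],"hand": 10},{"travel": [15,142,45],"turn": [0,0,1.4],"hand": 10},{"travel": [15,142,70],"turn": [0,0,1.4],"hand": 10},{"travel": [15,142,90],"turn": [0,0,1.4],"hand": 10},{"travel": [15,142,90],"turn": [0,0,1.4],"hand": 10},{"travel": [15,142,90],"turn": [0,0,1.4],"hand": 10}]}}

```text
time: 13.32
ee_pos: [0.5633, -0.1678, 0.0486]
tcp_rot: [-3.14, 0.004, -0.133]
wrist_force: [-0.0, 0.2, -2.4]
width: 0.0395
grasp_force: 29.9
```

{"method": "jog_arm", "body": {"commands": [{"travel": [0,0,4],"turn": [0,0,0],"hand": 10},{"travel": [0,0,10],"turn": [0,0,0],"hand": 10},{"travel": [0,0,16],"turn": [0,0,0],"hand": 10},{"travel": [0,0,20],"turn": [0,0,0],"hand": 10},{"travel": [0,0,20],"turn": [0,0,0],"hand": 10},{"travel": [0,0,20],"turn": [0,0,0],"hand": 10}]}}

```text
time: 13.82
ee_pos: [0.5647, -0.1698, 0.0301]
tcp_rot: [-3.141, 0.001, -0.134]
wrist_force: [0.5, -0.1, -1.9]
width: 0.0393
grasp_force: 29.9
```

```bash
python3 go.py .5645,-.1705,.0213,-.140; python3 - <<'E'
from rig import grab_frame
import cv2,numpy as np
a=grab_frame("scene")[90:240,160:370]
cv2.imwrite("pics/a7.png",cv2.resize(a,(560,400),interpolation=2))
E
```

```text
now [ 0.5647 -0.1698  0.0301] [-3.1414e+00  5.0000e-04 -1.3410e-01] F [ 0.5 -0.1 -1.9] w 0.0393 g 29.9 t 13.8167
travel [-0.1  0.7  8.8] turnz 0.07
```

View pics/a7.png

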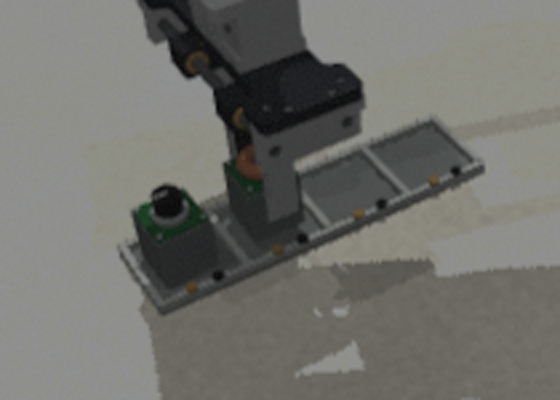

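The coil module is inside pocket 3 with clearance; its bottom corner at (263,240) is slightly nearer the front rim. I'll shift it 2 mm away and lower it.

{"method": "jog_arm", "body": {"commands": [{"travel": [0,2,3],"turn": [0,0,0],"hand": 10},{"travel": [0,2,6],"turn": [0,0,0],"hand": 10},{"travel": [0,2,7.5],"turn": [0,0,0],"hand": 10},{"travel": [0,2,8.2],"turn": [0,0,0],"hand": 10},{"travel": [0,2,8.8],"turn": [0,0,0],"hand": 10},{"travel": [0,2,8.8],"turn": [0,0,0],"hand": 10},{"travel": [0,2,8.8],"turn": [0,0,0],"hand": 10}]}}

```text
time: 14.45
ee_pos: [0.5647, -0.1719, 0.0215]
tcp_rot: [3.142, -0.0, -0.134]
wrist_force: [0.1, -1.1, -2.6]
width: 0.0399
grasp_force: 29.9
```

{"method": "jog_arm", "body": {"commands": [{"travel": [0,0,0.4],"turn": [0,0,0],"hand": 10},{"travel": [0,0,0.8],"turn": [0,0,0],"hand": 10},{"travel": [0,0,0.8],"turn": [0,0,0],"hand": 10}]}}

```text
time: 14.7
ee_pos: [0.5649, -0.1719, 0.0213]
tcp_rot: [3.141, -0.0, -0.134]
wrist_force: [-0.8, 1.0, 1.8]
width: 0.0401
grasp_force: 29.9
```

In contact. Now I'll release and rise.

{"method": "jog_arm", "body": {"commands": [{"travel": [0,0,0],"turn": [0,0,0],"hand": 55},{"travel": [0,0,0],"turn": [0,0,0],"hand": 75},{"travel": [0,0,0],"turn": [0,0,0],"hand": 100},{"travel": [0,0,0],"turn": [0,0,0],"hand": 100},{"travel": [0,0,0],"turn": [0,0,0],"hand": 100},{"travel": [0,0,-20],"turn": [0,0,0],"hand": 100},{"travel": [0,0,-50],"turn": [0,0,0],"hand": 100},{"travel": [0,0,-90],"turn": [0,0,0],"hand": 100},{"travel": [0,0,-120],"turn": [0,0,0],"hand": 100},{"travel": [0,0,-130],"turn": [0,0,0],"hand": 100},{"travel": [0,0,-130],"turn": [0,0,0],"hand": 100},{"travel": [0,0,-130],"turn": [0,0,0],"hand": 100}]}}

```text
time: 15.7
ee_pos: [0.5644, -0.1718, 0.1501]
tcp_rot: [-3.142, 0.0, -0.134]
wrist_force: [-0.8, -0.5, -0.4]
width: 0.0941
grasp_force: 0.0
```

```bash
python3 go.py .595,.204,.15,.213
```

```text
now [ 0.5644 -0.1718  0.1501] [-3.1415e+00  2.0000e-04 -1.3400e-01] F [-0.8 -0.5 -0.4] w 0.0941 g 0.0 t 15.7
travel [-1.980e+01 -3.765e+02  1.000e-01] turnz -3.98
```

{"method": "jog_arm", "body": {"commands": [{"travel": [-1,-20,0],"turn": [0,0,-0.4],"hand": 100},{"travel": [-3,-57,0],"turn": [0,0,-0.8],"hand": 100},{"travel": [-5,-95,0],"turn": [0,0,-1.2],"hand": 100},{"travel": [-7,-133,0],"turn": [0,0,-1.6],"hand": 100},{"travel": [-9,-171,0],"turn": [0,0,-2.0],"hand": 100},{"travel": [-11,-209,0],"turn": [0,0,-2.4],"hand": 100},{"travel": [-13,-247,0],"turn": [0,0,-2.8],"hand": 100},{"travel": [-15,-285,0],"turn": [0,0,-3.2],"hand": 100},{"travel": [-17,-323,0],"turn": [0,0,-3.6],"hand": 100},{"travel": [-19,-358,0],"turn": [0,0,-4],"hand": 100},{"travel": [-20,-376,0],"turn": [0,0,-4],"hand": 100},{"travel": [-20,-376,0],"turn": [0,0,-4],"hand": 100}]}}

```text
time: 16.7
ee_pos: [0.5924, 0.2072, 0.1467]
tcp_rot: [-3.14, 0.006, 0.22]
wrist_force: [0.3, -0.3, 1.1]
width: 0.0939
grasp_force: 0.0
```

{"method": "jog_arm", "body": {"commands": [{"travel": [0,0,15],"turn": [0,0,0],"hand": 100},{"travel": [0,0,40],"turn": [0,0,0],"hand": 100},{"travel": [0,0,70],"turn": [0,0,0],"hand": 100},{"travel": [0,0,95],"turn": [0,0,0],"hand": 100},{"travel": [0,0,114],"turn": [0,0,0],"hand": 100},{"travel": [0,0,123],"turn": [0,0,0],"hand": 100},{"travel": [0,0,126],"turn": [0,0,0],"hand": 100},{"travel": [0,0,126],"turn": [0,0,0],"hand": 100},{"travel": [0,0,126],"turn": [0,0,0],"hand": 100}]}}

```text
time: 17.45
ee_pos: [0.5957, 0.2031, 0.0252]
tcp_rot: [3.141, -0.001, 0.215]
wrist_force: [-0.4, -0.0, 0.2]
width: 0.094
grasp_force: 0.0
```

```bash
python3 go.py .5955,.204,.0235,.213; python3 - <<'E'
from rig import grab_frame
import cv2,numpy as np
g=grab_frame("scene");b=g[180:400,320:540];a=g[90:240,160:370]
cv2.imwrite("pics/a8.png",np.hstack([cv2.resize(b,(400,400),interpolation=2),cv2.resize(a,(400,400*150//210),interpolation=2)[:400] if 0 else cv2.copyMakeBorder(cv2.resize(a,(400,286),interpolation=2),0,114,0,0,0)]))
E
```

```text
now [0.5957 0.2031 0.0252] [ 3.1415e+00 -1.0000e-03  2.1460e-01] F [-0.4 -0.   0.2] w 0.094 g 0.0 t 17.45
travel [-0.  -0.9  1.7] turnz 0.02
```

View pics/a8.png

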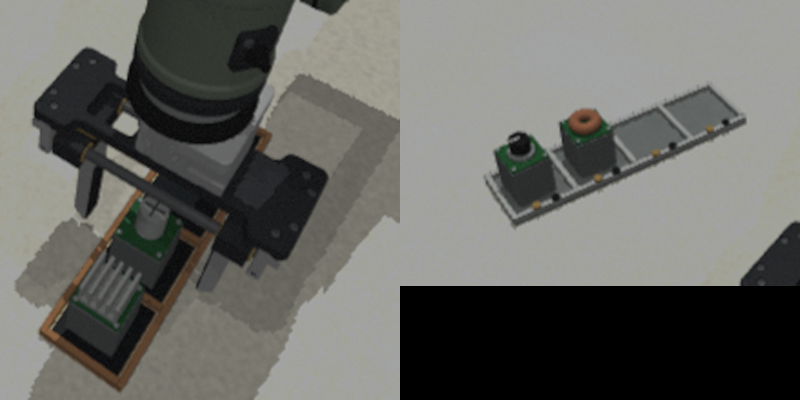

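The fingers straddle the capacitor, and the pot and coil stand upright in pockets 4 and 3. Closing.

{"method": "jog_arm", "body": {"commands": [{"travel": [0,-1,1.5],"turn": [0,0,0],"hand": 60},{"travel": [0,-1,1.5],"turn": [0,0,0],"hand": 10},{"travel": [0,-1,1.5],"turn": [0,0,0],"hand": 10},{"travel": [0,-1,1.5],"turn": [0,0,0],"hand": 10},{"travel": [0,-1,1.5],"turn": [0,0,0],"hand": 10},{"travel": [0,-1,1.5],"turn": [0,0,0],"hand": 10},{"travel": [0,-1,1.5],"turn": [0,0,0],"hand": 10},{"travel": [0,-1,1.5],"turn": [0,0,0],"hand": 10},{"travel": [0,-1,1.5],"turn": [0,0,0],"hand": 10},{"travel": [0,-1,1.5],"turn": [0,0,0],"hand": 10}]}}

```text
time: 18.33
ee_pos: [0.5948, 0.2043, 0.0231]
tcp_rot: [3.141, 0.0, 0.215]
wrist_force: [-0.2, -0.2, 0.7]
width: 0.0397
grasp_force: 30.0
```

```bash
python3 go.py .500,-.1625,.14,-.137
```

```text
now [0.5948 0.2043 0.0231] [3.1414e+00 2.0000e-04 2.1510e-01] F [-0.2 -0.2  0.7] w 0.0397 g 30.0 t 18.3333
travel [-170.9  338.1 -116.9] turnz 4.03
```

{"method": "jog_arm", "body": {"commands": [{"travel": [0,0,-15],"turn": [0,0,0],"hand": 10},{"travel": [0,0,-40],"turn": [0,0,0],"hand": 10},{"travel": [0,0,-70],"turn": [0,0,0],"hand": 10},{"travel": [0,0,-100],"turn": [0,0,0],"hand": 10},{"travel": [-7,14,-117],"turn": [0,0,0.2],"hand": 10},{"travel": [-20,40,-117],"turn": [0,0,0.5],"hand": 10},{"travel": [-36,72,-117],"turn": [0,0,0.9],"hand": 10},{"travel": [-52,104,-117],"turn": [0,0,1.3],"hand": 10},{"travel": [-68,136,-117],"turn": [0,0,1.7],"hand": 10},{"travel": [-84,168,-117],"turn": [0,0,2.1],"hand": 10},{"travel": [-97,194,-117],"turn": [0,0,2.5],"hand": 10},{"travel": [-102,204,-117],"turn": [0,0,2.6],"hand": 10}]}}

```text
time: 19.33
ee_pos: [0.5373, -0.0199, 0.1397]
tcp_rot: [3.14, 0.001, -0.016]
wrist_force: [0.5, -0.4, -1.9]
width: 0.0396
grasp_force: 30.0
```

```bash
python3 go.py .500,-.1625,.14,-.137; python3 -c "
import numpy as np
c,s=np.cos(.215),np.sin(.215);x=.5948+c*-.102+s*.204;y=.2043+s*-.102-c*.204;print('cmd',x,y)"
```

```text
now [ 0.5373 -0.0199  0.1397] [ 3.1404e+00  1.3000e-03 -1.6200e-02] F [ 0.5 -0.4 -1.9] w 0.0396 g 30.0 t 19.3333
travel [-35.  143.2  -0.3] turnz 1.38
cmd 0.5386712831642596 -0.016764622104879695
```

{"method": "jog_arm", "body": {"commands": [{"travel": [-5,20,0],"turn": [0,0,0.3],"hand": 10},{"travel": [-13,52,0],"turn": [0,0,0.6],"hand": 10},{"travel": [-21,85,0],"turn": [0,0,0.9],"hand": 10},{"travel": [-29,117,0],"turn": [0,0,1.2],"hand": 10},{"travel": [-35,140,0],"turn": [0,0,1.4],"hand": 10},{"travel": [-36,146,0],"turn": [0,0,1.4],"hand": 10},{"travel": [-36,146,20],"turn": [0,0,1.4],"hand": 10},{"travel": [-36,146,45],"turn": [0,0,1.4],"hand": 10},{"travel": [-36,146,70],"turn": [0,0,1.4],"hand": 10},{"travel": [-36,146,90],"turn": [0,0,1.4],"hand": 10},{"travel": [-36,146,90],"turn": [0,0,1.4],"hand": 10},{"travel": [-36,146,90],"turn": [0,0,1.4],"hand": 10}]}}

```text
time: 20.33
ee_pos: [0.5001, -0.1607, 0.049]
tcp_rot: [-3.14, 0.003, -0.133]
wrist_force: [0.4, -0.9, -0.5]
width: 0.0399
grasp_force: 30.0
```

{"method": "jog_arm", "body": {"commands": [{"travel": [0,0,4],"turn": [0,0,0],"hand": 10},{"travel": [0,0,10],"turn": [0,0,0],"hand": 10},{"travel": [0,0,16],"turn": [0,0,0],"hand": 10},{"travel": [0,0,20],"turn": [0,0,0],"hand": 10},{"travel": [0,0,20],"turn": [0,0,0],"hand": 10},{"travel": [0,0,20],"turn": [0,0,0],"hand": 10}]}}

```text
time: 20.83
ee_pos: [0.5008, -0.1621, 0.03]
tcp_rot: [-3.141, 0.0, -0.134]
wrist_force: [0.9, 0.8, -0.1]
width: 0.0397
grasp_force: 30.0
```

```bash
python3 go.py .500,-.1625,.0211,-.137; python3 - <<'E'
from rig import grab_frame
import cv2,numpy as np
a=grab_frame("scene")[90:240,160:370]
cv2.imwrite("pics/a9.png",cv2.resize(a,(560,400),interpolation=2))
E
```

```text
now [ 0.5008 -0.1621  0.03  ] [-3.1414e+00  5.0000e-04 -1.3400e-01] F [ 0.9  0.8 -0.1] w 0.0397 g 30.0 t 20.8333
travel [-0.7  0.5  8.9] turnz 0.03
```

View pics/a9.png

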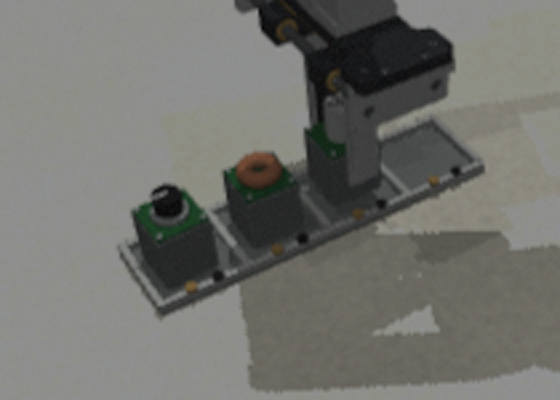

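The capacitor is over pocket 2, clear of the dividers, so I'll lower it.

{"method": "jog_arm", "body": {"commands": [{"travel": [-1,1.5,3],"turn": [0,0,0],"hand": 10},{"travel": [-1,1.5,6],"turn": [0,0,0],"hand": 10},{"travel": [-1,1.5,7.5],"turn": [0,0,0],"hand": 10},{"travel": [-1,1.5,8.5],"turn": [0,0,0],"hand": 10},{"travel": [-1,1.5,9.3],"turn": [0,0,0],"hand": 10},{"travel": [-1,1.5,9.3],"turn": [0,0,0],"hand": 10},{"travel": [-1,1.5,9.3],"turn": [0,0,0],"hand": 10},{"travel": [-1,1.5,9.3],"turn": [0,0,0],"hand": 10}]}}

```text
time: 21.55
ee_pos: [0.4997, -0.1636, 0.0211]
tcp_rot: [3.142, 0.0, -0.134]
wrist_force: [-2.1, 0.6, 2.1]
width: 0.0401
grasp_force: 30.0
```

{"method": "jog_arm", "body": {"commands": [{"travel": [0,0,0],"turn": [0,0,0],"hand": 55},{"travel": [0,0,0],"turn": [0,0,0],"hand": 75},{"travel": [0,0,0],"turn": [0,0,0],"hand": 100},{"travel": [0,0,0],"turn": [0,0,0],"hand": 100},{"travel": [0,0,0],"turn": [0,0,0],"hand": 100},{"travel": [0,0,-20],"turn": [0,0,0],"hand": 100},{"travel": [0,0,-50],"turn": [0,0,0],"hand": 100},{"travel": [0,0,-90],"turn": [0,0,0],"hand": 100},{"travel": [0,0,-120],"turn": [0,0,0],"hand": 100},{"travel": [0,0,-130],"turn": [0,0,0],"hand": 100},{"travel": [0,0,-130],"turn": [0,0,0],"hand": 100},{"travel": [0,0,-130],"turn": [0,0,0],"hand": 100}]}}

```text
time: 22.55
ee_pos: [0.4995, -0.1635, 0.1504]
tcp_rot: [-3.142, 0.0, -0.134]
wrist_force: [-0.8, -0.2, -1.0]
width: 0.0939
grasp_force: 0.0
```

```bash
python3 go.py .657,.219,.15,.213
```

```text
now [ 0.4995 -0.1635  0.1504] [-3.1416e+00  1.0000e-04 -1.3400e-01] F [-0.8 -0.2 -1. ] w 0.0939 g 0.0 t 22.55
travel [ 1.049e+02 -4.001e+02  4.000e-01] turnz -3.98
```

{"method": "jog_arm", "body": {"commands": [{"travel": [6,-22,0],"turn": [0,0,-0.4],"hand": 100},{"travel": [16,-60,0],"turn": [0,0,-0.8],"hand": 100},{"travel": [26,-99,0],"turn": [0,0,-1.2],"hand": 100},{"travel": [36,-138,0],"turn": [0,0,-1.6],"hand": 100},{"travel": [46,-177,0],"turn": [0,0,-2.0],"hand": 100},{"travel": [56,-216,0],"turn": [0,0,-2.4],"hand": 100},{"travel": [66,-255,0],"turn": [0,0,-2.8],"hand": 100},{"travel": [76,-294,0],"turn": [0,0,-3.2],"hand": 100},{"travel": [86,-333,0],"turn": [0,0,-3.6],"hand": 100},{"travel": [96,-370,0],"turn": [0,0,-4],"hand": 100},{"travel": [105,-400,0],"turn": [0,0,-4],"hand": 100},{"travel": [105,-400,0],"turn": [0,0,-4],"hand": 100}]}}

```text
time: 23.55
ee_pos: [0.6562, 0.2244, 0.1461]
tcp_rot: [-3.139, 0.004, 0.221]
wrist_force: [-1.0, 0.1, 0.7]
width: 0.0942
grasp_force: 0.0
```

{"method": "jog_arm", "body": {"commands": [{"travel": [0,0,10],"turn": [0,0,0],"hand": 100},{"travel": [0,0,35],"turn": [0,0,0],"hand": 100},{"travel": [0,0,65],"turn": [0,0,0],"hand": 100},{"travel": [0,0,92],"turn": [0,0,0],"hand": 100},{"travel": [0,0,113],"turn": [0,0,0],"hand": 100},{"travel": [0,0,123],"turn": [0,0,0],"hand": 100},{"travel": [0,0,126],"turn": [0,0,0],"hand": 100},{"travel": [0,0,126],"turn": [0,0,0],"hand": 100},{"travel": [0,0,126],"turn": [0,0,0],"hand": 100}]}}

```text
time: 24.3
ee_pos: [0.658, 0.2183, 0.0257]
tcp_rot: [3.141, -0.001, 0.214]
wrist_force: [0.1, 0.1, 0.7]
width: 0.0943
grasp_force: 0.0
```

```bash
python3 go.py .657,.219,.0235,.213; python3 - <<'E'
from rig import grab_frame
import cv2,numpy as np
g=grab_frame("scene");b=g[180:400,290:510];a=g[90:240,160:370]
cv2.imwrite("pics/a10.png",np.hstack([cv2.resize(b,(400,400),interpolation=2),cv2.copyMakeBorder(cv2.resize(a,(400,286),interpolation=2),0,114,0,0,0)]))
E
```

```text
now [0.658  0.2183 0.0257] [ 3.1415e+00 -1.5000e-03  2.1430e-01] F [0.1 0.1 0.7] w 0.0943 g 0.0 t 24.3
travel [-0.9 -0.9  2.2] turnz 0.02
```

View pics/a10.png

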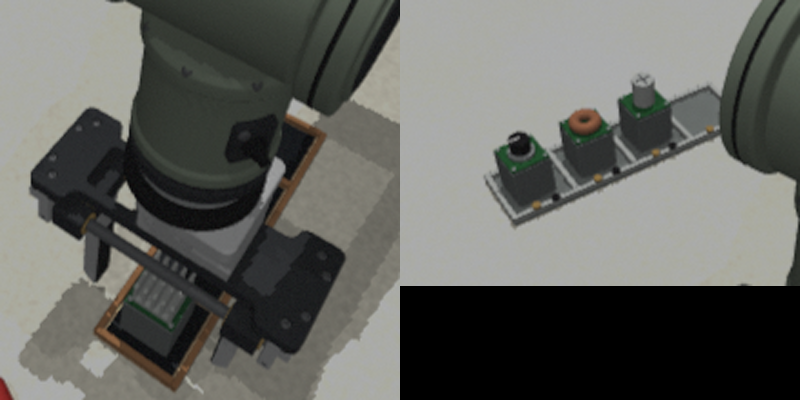

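The heatsink is between the fingers, and the three placed modules stand upright. Closing.

{"method": "jog_arm", "body": {"commands": [{"travel": [-1,0,2],"turn": [0,0,0],"hand": 60},{"travel": [-1,0,2],"turn": [0,0,0],"hand": 10},{"travel": [-1,0,2],"turn": [0,0,0],"hand": 10},{"travel": [-1,0,2],"turn": [0,0,0],"hand": 10},{"travel": [-1,0,2],"turn": [0,0,0],"hand": 10},{"travel": [-1,0,2],"turn": [0,0,0],"hand": 10},{"travel": [-1,0,2],"turn": [0,0,0],"hand": 10},{"travel": [-1,0,2],"turn": [0,0,0],"hand": 10},{"travel": [-1,0,2],"turn": [0,0,0],"hand": 10},{"travel": [-1,0,2],"turn": [0,0,0],"hand": 10}]}}

```text
time: 25.18
ee_pos: [0.6563, 0.2185, 0.0228]
tcp_rot: [3.141, 0.0, 0.215]
wrist_force: [0.4, -0.1, 1.0]
width: 0.0398
grasp_force: 30.0
```

```bash
python3 go.py .4355,-.1545,.15,-.137
```

```text
now [0.6563 0.2185 0.0228] [3.1414e+00 2.0000e-04 2.1510e-01] F [ 0.4 -0.1  1. ] w 0.0398 g 30.0 t 25.1833
travel [-295.3  317.3 -127.2] turnz 4.03
```

{"method": "jog_arm", "body": {"commands": [{"travel": [0,0,-15],"turn": [0,0,0],"hand": 10},{"travel": [0,0,-40],"turn": [0,0,0],"hand": 10},{"travel": [0,0,-70],"turn": [0,0,0],"hand": 10},{"travel": [0,0,-105],"turn": [0,0,0],"hand": 10},{"travel": [-9,10,-127],"turn": [0,0,0.2],"hand": 10},{"travel": [-28,30,-127],"turn": [0,0,0.5],"hand": 10},{"travel": [-51,55,-127],"turn": [0,0,0.8],"hand": 10},{"travel": [-74,80,-127],"turn": [0,0,1.1],"hand": 10},{"travel": [-98,105,-127],"turn": [0,0,1.5],"hand": 10},{"travel": [-121,130,-127],"turn": [0,0,1.8],"hand": 10},{"travel": [-140,150,-127],"turn": [0,0,2.1],"hand": 10},{"travel": [-150,160,-127],"turn": [0,0,2.2],"hand": 10}]}}

```text
time: 26.18
ee_pos: [0.5423, 0.028, 0.1506]
tcp_rot: [3.141, 0.0, 0.02]
wrist_force: [0.5, -0.2, -0.5]
width: 0.0398
grasp_force: 30.0
```

```bash
python3 - <<'E'
import numpy as np
from go import *
go((.4355,-.1545,.15,-.137))
c,s=np.cos(.215),np.sin(.215);x=.6563+c*-.150+s*.160;y=.2185+s*-.150-c*.160
a=.215-np.radians(11);dx,dy=.4355-x,-.1545-y;print('cmd',x,y,a,'travel',np.cos(a)*dx+np.sin(a)*dy,np.sin(a)*dx-np.cos(a)*dy,np.degrees(a+.137)/5)
E
```

```text
now [0.5423 0.028  0.1506] [3.1408e+00 3.0000e-04 2.0200e-02] F [ 0.5 -0.2 -0.5] w 0.0398 g 30.0 t 26.1833
travel [-110.4  180.3    0.6] turnz 1.8
cmd 0.5438891293970958 0.030181662681784682 0.023013782280623757 travel -0.11261027577921244 0.18213853433938298 1.8336228777209957
```

{"method": "jog_arm", "body": {"commands": [{"travel": [-12,20,0],"turn": [0,0,0.3],"hand": 10},{"travel": [-30,49,0],"turn": [0,0,0.6],"hand": 10},{"travel": [-49,79,0],"turn": [0,0,0.9],"hand": 10},{"travel": [-67,109,0],"turn": [0,0,1.2],"hand": 10},{"travel": [-86,139,0],"turn": [0,0,1.5],"hand": 10},{"travel": [-104,168,0],"turn": [0,0,1.8],"hand": 10},{"travel": [-113,182,0],"turn": [0,0,1.8],"hand": 10},{"travel": [-113,182,0],"turn": [0,0,1.8],"hand": 10},{"travel": [-113,182,20],"turn": [0,0,1.8],"hand": 10},{"travel": [-113,182,45],"turn": [0,0,1.8],"hand": 10},{"travel": [-113,182,70],"turn": [0,0,1.8],"hand": 10},{"travel": [-113,182,90],"turn": [0,0,1.8],"hand": 10}]}}

```text
time: 27.18
ee_pos: [0.4358, -0.1531, 0.059]
tcp_rot: [-3.141, -0.001, -0.133]
wrist_force: [0.6, 0.4, -1.6]
width: 0.0398
grasp_force: 30.0
```

{"method": "jog_arm", "body": {"commands": [{"travel": [0,0,10],"turn": [0,0,0],"hand": 10},{"travel": [0,0,18],"turn": [0,0,0],"hand": 10},{"travel": [0,0,25],"turn": [0,0,0],"hand": 10},{"travel": [0,0,29],"turn": [0,0,0],"hand": 10},{"travel": [0,0,30],"turn": [0,0,0],"hand": 10},{"travel": [0,0,30],"turn": [0,0,0],"hand": 10},{"travel": [0,0,30],"turn": [0,0,0],"hand": 10}]}}

```text
time: 27.77
ee_pos: [0.4359, -0.1547, 0.0306]
tcp_rot: [3.141, -0.002, -0.134]
wrist_force: [-0.6, 0.9, -1.4]
width: 0.0399
grasp_force: 30.0
```

```bash
python3 go.py .4355,-.1545,.0208,-.137; python3 - <<'E'
from rig import grab_frame
import cv2,numpy as np
a=grab_frame("scene")[90:240,160:370]
cv2.imwrite("pics/a11.png",cv2.resize(a,(560,400),interpolation=2))
E
```

```text
now [ 0.4359 -0.1547  0.0306] [ 3.141e+00 -1.600e-03 -1.340e-01] F [-0.6  0.9 -1.4] w 0.0399 g 30.0 t 27.7667
travel [-0.4 -0.1  9.8] turnz 0.03
```

View pics/a11.png

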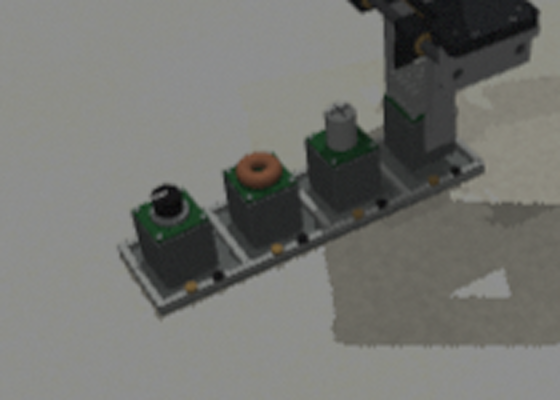

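The heatsink is over the near pocket with clearance like the others, so I'll lower it.

{"method": "jog_arm", "body": {"commands": [{"travel": [-1,0.5,3],"turn": [0,0,0],"hand": 10},{"travel": [-1,0.5,6],"turn": [0,0,0],"hand": 10},{"travel": [-1,0.5,8],"turn": [0,0,0],"hand": 10},{"travel": [-1,0.5,9.2],"turn": [0,0,0],"hand": 10},{"travel": [-1,0.5,10],"turn": [0,0,0],"hand": 10},{"travel": [-1,0.5,10],"turn": [0,0,0],"hand": 10},{"travel": [-1,0.5,10],"turn": [0,0,0],"hand": 10},{"travel": [-1,0.5,10],"turn": [0,0,0],"hand": 10}]}}

```text
time: 28.48
ee_pos: [0.4338, -0.1546, 0.0207]
tcp_rot: [-3.141, 0.001, -0.134]
wrist_force: [-3.7, 1.6, 8.8]
width: 0.0399
grasp_force: 30.0
```

{"method": "jog_arm", "body": {"commands": [{"travel": [0,0,-0.4],"turn": [0,0,0],"hand": 10},{"travel": [0,0,-0.4],"turn": [0,0,0],"hand": 55},{"travel": [0,0,-0.4],"turn": [0,0,0],"hand": 75},{"travel": [0,0,-0.4],"turn": [0,0,0],"hand": 100},{"travel": [0,0,-0.4],"turn": [0,0,0],"hand": 100},{"travel": [0,0,-0.4],"turn": [0,0,0],"hand": 100},{"travel": [0,0,-20],"turn": [0,0,0],"hand": 100},{"travel": [0,0,-50],"turn": [0,0,0],"hand": 100},{"travel": [0,0,-90],"turn": [0,0,0],"hand": 100},{"travel": [0,0,-120],"turn": [0,0,0],"hand": 100},{"travel": [0,0,-150],"turn": [0,0,0],"hand": 100},{"travel": [0,0,-150],"turn": [0,0,0],"hand": 100}]}}

```text
time: 29.48
ee_pos: [0.4385, -0.1571, 0.1767]
tcp_rot: [3.136, -0.013, -0.134]
wrist_force: [1.1, -0.7, 0.0]
width: 0.094
grasp_force: 0.0
```

{"method": "jog_arm", "body": {"commands": [{"travel": [0,-40,0],"turn": [0,0,0],"hand": 100},{"travel": [0,-80,0],"turn": [0,0,0],"hand": 100},{"travel": [0,-120,0],"turn": [0,0,0],"hand": 100},{"travel": [0,-150,0],"turn": [0,0,0],"hand": 100},{"travel": [0,-150,0],"turn": [0,0,0],"hand": 100},{"travel": [0,-150,0],"turn": [0,0,0],"hand": 100}]}}

```text
time: 29.98
ee_pos: [0.4537, -0.0047, 0.1691]
tcp_rot: [3.141, 0.001, -0.13]
wrist_force: [0.2, -1.2, -0.0]
width: 0.0941
grasp_force: 0.0
```

```bash
python3 - <<'E'
from rig import grab_frame
import cv2,numpy as np
a=grab_frame("scene")[90:240,160:370];b=grab_frame("top")[110:300,330:450]
cv2.imwrite("pics/a12.png",np.hstack([cv2.resize(a,(545,390),interpolation=2),cv2.resize(b,(246,390),interpolation=2)]))
E
```

```text
(no output)
```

View pics/a12.png

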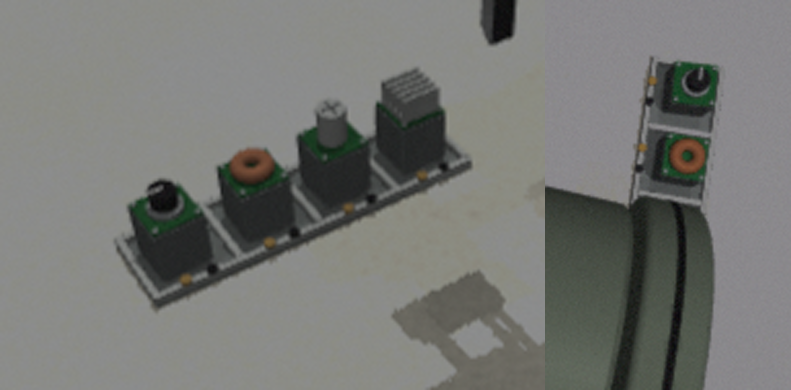

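All four modules stand upright and flat in the test rack: heatsink nearest, then capacitor, coil and pot. The gripper is clear of them.

```bash
python3 -c "
from rig import env
print(env.hand_in())"
```

```text
the job is handed in; nothing more can be done
None
```

All four modules stand upright and released in the test rack in reverse order (heatsink nearest, then capacitor, coil and pot), and I handed the job in at about 30 s on the robot's clock; no verdict came back.

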